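# Close the draft shield and tare the lab balance

### The job

Tare the balance for the empty sample cup that stands on its pan: push the sliding glass lid of the draft shield fully shut by its upright lip, then press the tare key, which is the wide bar in the row of keys, lightly all the way down, let it come up again and withdraw. Push gently with the fingertips: pinch and lift nothing, press no other key, and leave the pan, the cup, the two pots and the bottle where they are.

Things in the scene. Friction and masses are not known exactly. Their poses are not given: they have to be found in the camera images.
- balance: White balance, fixed on the bench, 310 mm deep (x) by 200 wide (y). Origin: centre of its underside; x runs from its front (keys, towards the robot) to its rear, y to the operator's left. Key panel x -155 to -82 mm, 40 to 52 mm high, sloping up 10 degrees to the rear; display behind it up to 79 mm high at x -36; then the glass draft shield, x -35 to 155, y +-98, its top rails 162 mm high.
- lid (a joint): Opening of the sliding glass lid on the shield, in m: 0 = fully shut at its hard stop, 0.100 = open to the rear. It slides along the balance's x, dry friction about 1.5 N, and stays where it is left. Plate 184 mm (x) by 168 mm (y), its top face 159 mm above the bench.
- lip_top (a point): Centre of the top edge of the upright black lip on the lid's front edge; moves with the lid. The lip rises 24 mm above the plate (top 183 mm above the bench), is 110 mm long in y and 8 mm thick in x. Lid shut: at x = -28, y = 0 mm in the balance's frame. To shut, push its rear face towards balance -x. Its soft rubber foot gives 0.5 mm per N, up to 6 mm.
- tare_key (a joint): Travel of the tare key in m: 0 = up, 0.004 = fully down. Spring return: it starts to move at 1.4 N and is fully down at 5 N; it registers beyond 2.5 mm.
- tare_top (a point): Centre of the top face of the tare key, the only wide key: a white bar 50 mm along the balance's y, 18 mm along x, 6 mm proud of the panel. When up, at x = -125, y = -20, z = 51 mm in the balance's frame. Its z axis is the panel's normal, 10 degrees off vertical towards the operator; a straight vertical press works.
- power_key (a joint): Travel of the round power key, 18 mm across, same row, 95 mm to the operator's left of the tare key's centre; 0 = up, 0.004 m = down. Leave alone.
- menu_key (a joint): Travel of the 18 mm square menu key, same row, 63 mm to the left of the tare key's centre; 0 = up, 0.004 m = down. Leave alone.
- print_key (a joint): Travel of the 18 mm square print key, same row, 58 mm to the right of the tare key's centre; 0 = up, 0.004 m = down. Leave alone.
- pan: Round steel weighing pan inside the shield, 104 mm across and 4 mm thick, its underside (origin) 70 mm above the bench at x = 60, y = 0 mm in the balance's frame. Leave alone.
- sample_cup: Empty white open cup, 64 mm across the rim, 58 mm high, loose on the pan, its rim 132 mm above the bench and so below the lid. Origin: centre of its underside. Leave alone.
- squat_pot: Foil-lidded pot, 84 mm across the lid, 62 mm high, blue band, loose on the bench beside the balance. Origin: centre of its underside. Leave alone.
- tall_pot: Foil-lidded pot, 66 mm across the lid, 82 mm high, green band, loose on the bench beside the balance. Origin: centre of its underside. Leave alone.
- bottle: White bottle with a red cap, 58 mm across, 155 mm high, loose on the bench on the right of the shield. Origin: centre of its underside. Leave alone.

How it is judged:
On the way, in this order (a step that is already met when the one before it is completed fails the run):
1. the draft shield's lid is fully shut (value of joint lid below 0.003 m), for 0.2 s.
2. the tare key is pressed well down, the lid still shut, by the fingers (value of joint tare_key above 0.0025 m and value of joint lid below 0.003 m and contact force between the fingers and balance above 0.5 N), for 0.05 s.
3. the tare key is let up again (value of joint tare_key below 0.001 m), for 0.1 s.
At the end, for the whole second after the job is handed in: The lid is within 3 mm of fully shut, the tare key has been pressed more than 2.5 mm and is up again (within 1 mm), the other keys are up, the cup stands on the pan within 6 mm of where it was, and the two pots and the bottle are within 10 mm of where they were (value of joint lid below 0.003 m and value of joint each of tare_key, power_key, menu_key, print_key below 0.001 m and distance of sample_cup from where it was at the start of the episode below 0.006 m and angle between sample_cup's own z axis and vertical below 0.1 rad and linear speed of sample_cup below 0.02 m/s and distance of each of squat_pot, tall_pot, bottle from where it was at the start of the episode below 0.01 m); the robot touches nothing.
It fails at once if the tare key is pressed while the lid is open (value of joint tare_key above 0.0025 m and value of joint lid above 0.01 m).
It fails at once if another key is pressed (value of joint any of power_key, menu_key, print_key above 0.002 m).
It fails at once if the balance, its lid or a key is pushed or pinched with more than 30 N (contact force between any of the fingers, the arm and balance above 30 N).
It fails at once if the weighing pan is touched, or the cup on it moved or lifted (contact force between any of the fingers, the arm and pan above 0.5 N or distance of sample_cup from where it was at the start of the episode above 0.006 m).
It fails at once if a pot or the bottle is moved or lifted (distance of any of squat_pot, tall_pot, bottle from where it was at the start of the episode above 0.01 m).
It also fails if it takes over 45 s, if anything falls off the work surface, if the arm or the gripper's body presses on something with over 40 N, if the wrist force passes 120 N, or if a joint passes its speed limit or range.

### The arm

A 6-joint arm with a two-finger parallel gripper is mounted at the origin on the work surface. World frame = base frame: x ahead of the robot, y to its left, z up, the work surface at z = 0. Lengths are in m, angles in rad, forces in N, time in s.
With the tool pointing down it reaches from about 0.275 to 0.825 m from the base axis. Payload 4.9 kg.
Tool frame: the origin (TCP) lies midway between the tips of the shut fingers; the grasp point (between the pads) lies 19 mm behind it (bot.grip_depth is the distance from the TCP to the grasp point, in m); z points along the fingers, y is the line along which they close (so a half turn about z gives the same grasp; the last joint's range is limited). The gripper opens to 85 mm and grips with 20 to 120 N. Pads are 22 mm wide; open, the fingers measure 114 mm over their backs; the gripper's body (76 mm by 85 mm) begins 54 mm behind the grasp point. The pads swing forward as they close: fully open they stand 13 mm farther back than shut.
Start: joints at [1.133, 0.326, -0.193, 1.052, 0, 1.437], TCP at [0.165, 0.525, 0.231] pointing down, gripper open.
Joint ranges: [-2.65, 2.65], [-0.97, 1.79], [-1.3, 1.35], [-1.93, 2.1], [-1.47, 1.37], [-3.14, 3.14]. Speed limits (rad/s): [2.57, 2.57, 3.14, 3.14, 3.14, 3.14].

### API

Orientations are given as a unit quaternion [w, x, y, z].
In Python, from cell import bot gives the robot as it stands. Calls block until the motion is done:
- bot.move_pose(position, orientation): joint-space move of the TCP to a pose.
- bot.move_linear(position, speed=0.15, rotation=None, until_force=None): straight line of the TCP; rotation=None keeps the orientation; speed is the mean speed in m/s. With until_force (N) it stops when the force on the tool has changed by that much, and returns True; else False.
- bot.goto_joints(angles): joint-space move.
- bot.set_gripper(opening, grasp_force=None): opening from 0.0 (shut) to 1.0 (fully open); grasp_force is the grip in N (None keeps the last); returns when the fingers have stopped.
- bot.wait(seconds).
- bot.solve_ik(position, orientation): joint angles nearest the present ones, or None.
- bot.camera(name): name is "scene" or "top" or "wrist"; returns the picture (384x512x3 uint8, red, green, blue); there is no depth.
- bot.calibration(name): a dict with "mtx" (3x3 intrinsics, pixels), "extrinsics" (4x4, takes a point from world to camera coordinates); the wrist camera has in their place "hand_eye" (4x4, takes a point from camera to tool coordinates, whose origin is the TCP and whose axes are the flange's). Camera axes: x right, y down, z forward; pixel columns grow to the right and rows downward; lengths in m; the calibration is good to about 2 mm. A picture is of the moment at which its call begins: read the wrist's pose just before it. calibration takes no time and is no camera call.
A pose or a line that the arm cannot do raises bot.PlanningError and nothing moves.
- bot.close_job(): hands the job in; it is judged then, once.
Trained networks look in the newest picture that a camera, given by its name, has taken for a name from the list of things; names that differ only in an ending like _2 or _b are one class to them, and where a whole thing is asked for, a point or a joint stands for the part that bears it (a point fixed in the world has none). Each returns a list of dicts, best first, with "confidence" (0 to 1); they miss things now and then, are a little off and sometimes report something else, mostly with a low value. They report only what shows in the picture. A call takes as long as a camera call.
- bot.search_frame(camera, thing): "bbox" ([left, top, width, height] in pixels, round what is visible of it).
Readings, each from a call of its own:
- bot.read_clock(): time.
- bot.read_joint_positions(): joint angles.
- bot.read_joint_vel(): joint speeds.
- bot.read_joint_efforts(): joint torques, N m.
- bot.read_position(): TCP position.
- bot.read_tool_rot(): TCP orientation.
- bot.read_ft_force(): force on the tool from outside, world axes, zero at the start.
- bot.read_moment(): the same for the moment, N m.
- bot.read_gripper_width(): opening from 0.0 (shut) to 1.0 (fully open).
- bot.read_finger_force(): force on a finger pad.
Only numpy, scipy, OpenCV 4.12 (cv2) and the standard library are available. Lean on these libraries where they do the work, as an engineer would, in place of code of your own. Each camera call takes 0.05 s, during which the arm holds its last target. There are 200 camera calls.

## Working session

There is one attempt and no reset: what is moved stays moved. The work goes in short steps, each a Python script; the robot and the scene stay as the last script left them, time stands still between calls to the robot, and variables do not carry over. Pictures are saved under pics/ and viewed, at most 10 in all, crops included, and the job is handed in when it is done.

```bash
mkdir -p pics
python3 - <<'E'
from cell import bot
import cv2,numpy as np
for c in("scene","top"):
    im=bot.camera(c); cv2.imwrite(f"pics/{c}0.png",im[:,:,::-1])
    K=bot.calibration(c); print(c,K["mtx"].round(1).tolist(),K["extrinsics"].round(4).tolist())
    for t in("balance","lip_top","tare_top","power_key","menu_key","print_key","pan","sample_cup","squat_pot","tall_pot","bottle"):
        print(t,[(np.round(d["bbox"],1).tolist(),round(d["confidence"],2)) for d in bot.search_frame(c,t)[:2]])
print(bot.read_clock(),bot.read_tool_rot())
E
```

```text
scene [[369.8, 0.0, 254.5], [0.0, 369.8, 188.4], [0.0, 0.0, 1.0]] [[0.4602, 0.8878, -0.0033, -0.3189], [0.7629, -0.3973, -0.51, -0.3396], [-0.4541, 0.2322, -0.8602, 1.2465], [0.0, 0.0, 0.0, 1.0]]
balance [([206.3, 137.4, 155.9, 123.5], 0.72)]
lip_top [([261.0, 164.3, 40.4, 30.8], 0.52)]
tare_top [([225.9, 162.5, 15.2, 11.2], 0.41)]
power_key []
menu_key [([311.6, 143.5, 36.6, 31.0], 0.54)]
print_key []
pan []
sample_cup []
squat_pot [([311.2, 140.0, 33.0, 35.3], 0.73)]
tall_pot [([166.5, 191.3, 29.5, 29.8], 0.77), ([229.7, 157.1, 11.9, 15.8], 0.37)]
bottle [([211.1, 227.4, 27.6, 44.0], 0.69)]
top [[407.9, 0.0, 253.0], [0.0, 407.9, 190.0], [0.0, 0.0, 1.0]] [[0.0128, -0.9995, 0.0297, 0.0338], [-0.9875, -0.0173, -0.1569, 0.5681], [0.1573, -0.0273, -0.9872, 0.96], [0.0, 0.0, 0.0, 1.0]]
balance []
lip_top [([161.7, 87.9, 112.7, 183.2], 0.56), ([189.3, 161.1, 50.1, 15.1], 0.51)]
tare_top [([231.0, 241.6, 16.2, 9.8], 0.47)]
power_key []
menu_key [([212.6, 247.1, 8.2, 8.8], 0.63), ([163.4, 83.2, 90.6, 94.5], 0.34)]
print_key [([160.3, 87.1, 117.1, 183.1], 0.62)]
pan [([196.4, 168.0, 38.8, 24.3], 0.63)]
sample_cup []
squat_pot [([119.9, 184.2, 36.3, 38.7], 0.86), ([196.9, 169.3, 38.4, 22.7], 0.43)]
tall_pot [([298.7, 209.2, 30.4, 27.9], 0.63)]
bottle [([279.1, 137.6, 27.9, 35.9], 0.7)]
1.2 [-6.58549808e-06  1.51328500e-01  9.88483528e-01 -1.29804598e-05]
```

Run:
```python
import cv2
a=cv2.imread("pics/top0.png")[70:290,100:350]; cv2.imwrite("pics/top0c.png",cv2.resize(a,None,fx=2.7,fy=2.7,interpolation=2))
a=cv2.imread("pics/scene0.png")[110:290,150:380]; cv2.imwrite("pics/scene0c.png",cv2.resize(a,None,fx=3,fy=3,interpolation=2))
```

```text
(no output)
```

View pics/top0c.png

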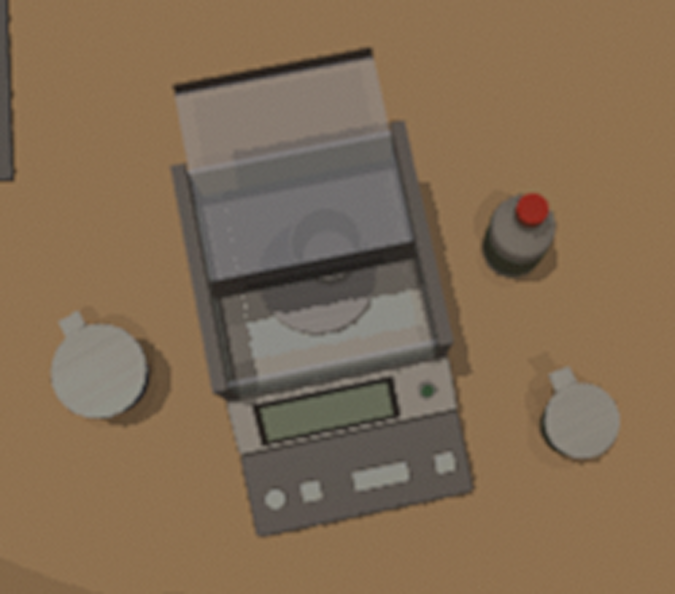

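View pics/scene0c.png

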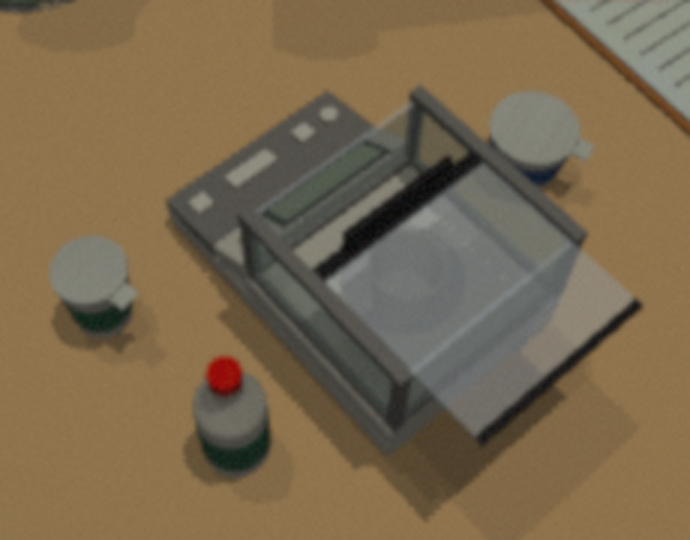

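The top view shows the balance yawed about 10°, with the lid open to the rear. In crop pixels the keys run from power (275,499) to print (445,462), with tare at (381,476). The lip is the dark band from (210,285) to (415,245). The scene view agrees: lip top from about (345,237) to (450,161), tare at (251,167).

```bash
cat > fit.py <<'E'
from cell import bot
import numpy as np
from scipy.optimize import least_squares
cal={c:bot.calibration(c) for c in("top","scene")}
def W(p,P):
    c,s=np.cos(p[2]),np.sin(p[2]); P=np.asarray(P,float)/1000
    return np.array([p[0]+c*P[0]-s*P[1],p[1]+s*P[0]+c*P[1],P[2]])
def proj(cam,X):
    q=cal[cam]["extrinsics"]@np.r_[X,1]; u=cal[cam]["mtx"]@q[:3]; return u[:2]/u[2]
L=dict(power=(-125,75,51),menu=(-125,43,51),tare=(-125,-20,51),prt=(-125,-78,51),fl=(-35,98,162),fr=(-35,-98,162),rl=(155,98,162),rr=(155,-98,162))
O={"top":dict(power=(275,499),menu=(311,491),tare=(381,476),prt=(445,462),fl=(220,392),fr=(450,345),rl=(175,168),rr=(404,124)),
"scene":dict(power=(329,115),menu=(303,132),tare=(251,167),prt=(201,203),fl=(418,88),fr=(240,218),rl=(584,236),rr=(405,380))}
T={"top":(2.7,100,70),"scene":(3,150,110)}
def px(c,u): k,a,b=T[c]; return np.array([u[0]/k+a,u[1]/k+b])
def res(p,cams=("top","scene")): return np.concatenate([proj(c,W(p,L[k]))-px(c,O[c][k]) for c in cams for k in O[c]])
E
python3 - <<'E'
from fit import *
for cams in(("top",),("scene",),("top","scene")):
    r=least_squares(res,[.5,.05,.0],args=(cams,),loss="soft_l1"); print(cams,r.x.round(4)); 
p=r.x; print(res(p).reshape(-1,2).round(1).tolist())
f=lambda s:np.concatenate([proj("scene",W(p,(-28+s[0],y,183)))-px("scene",u) for y,u in((55,(450,161)),(-55,(345,237)))])
s=least_squares(f,[60]); print("open",s.x,s.fun.round(1)); s=s.x[0]
for y in(84,-84):print("plate front top-view crop",(proj("top",W(p,(-32+s,y,159)))-[100,70])*2.7,"lip",(proj("top",W(p,(-28+s,np.sign(y)*55,183)))-[100,70])*2.7, "rear",(proj("top",W(p,(152+s,y,159)))-[100,70])*2.7)
print(W(p,L["tare"]),W(p,(-28+s,0,183)),W(p,(-28,0,183)))
np.save("p.npy",np.r_[p,s])
E
```

```text
('top',) [0.5462 0.1156 0.2188]
('scene',) [0.5518 0.1166 0.229 ]
('top', 'scene') [0.5479 0.1163 0.223 ]
[[0.1, -0.4], [0.0, -0.3], [0.0, -0.3], [-0.0, -0.2], [-3.0, -0.3], [1.3, -1.4], [-2.0, -1.4], [0.1, -2.0], [-0.6, -1.1], [-0.5, -0.9], [-0.7, -0.6], [-0.7, -1.2], [0.2, -1.7], [-1.7, -2.3], [0.9, -1.6], [-2.0, 1.1]]
open [75.48899596] [ 0.8 -1.1  0.4 -0.3]
plate front top-view crop [212.00582185 292.93769061] lip [242.95661913 275.03705095] rear [171.75439229  79.59056834]
plate front top-view crop [415.82178613 251.76237892] lip [379.97269881 247.446934  ] rear [370.04194556  42.00281135]
[0.4303716  0.06919941 0.051     ] [0.5941673  0.12684853 0.183     ] [0.52054726 0.11015487 0.183     ]
```

The two views agree to a few mm, and forces will settle the rest. I'll shut the fingers, go above the plate behind the lip and look before contact.

Run:
```python
from fit import *
import cv2
p=np.load("p.npy"); s=p[3]; h=(p[2]+np.pi)/2; q=[0,np.cos(h),np.sin(h),0]
bot.set_gripper(0.0)
a=W(p,(-24+s+11+30,0,290)); print(a)
for P in((-24+s+41,0,169),(-24,0,169),(-125,-20,47),(-125,-20,120)): print(np.round(bot.solve_ik(W(p,P),q),2))
bot.move_linear([.165,.525,.30])
bot.move_pose(a,q); print(bot.read_position(),bot.read_clock(),bot.read_ft_force())
R=np.array(cv2.Rodrigues(np.array([np.cos(h),np.sin(h),0])*np.pi)[0]); t=bot.read_position()
im=bot.camera("wrist"); c=bot.calibration("wrist"); 
H=c["hand_eye"]; M=np.eye(4); M[:3,:3]=R; M[:3,3]=t
E=np.linalg.inv(M@H); im=im[:,:,::-1].copy()
for y in(-55,55):
  for x in (-32,-24):
    u=c["mtx"]@(E@np.r_[W(p,(x+s,y,183)),1])[:3]; u=u[:2]/u[2]; print(u.round(0)); cv2.circle(im,tuple(int(v) for v in u),3,(0,0,255),1)
cv2.imwrite("pics/w1.png",im)
```

```text
[0.63805319 0.13679984 0.29      ]
[ 0.1   0.56  0.01  1.02  0.   -0.12]
[ 0.07  0.35 -0.33  0.89  0.   -0.15]
[-0.01  0.35 -0.72  0.5   0.   -0.23]
[-0.01  0.24 -0.64  0.7   0.   -0.23]
[0.63772996 0.13773505 0.29004855] 4.7667 [ 0.39433905  0.46382634 -0.03058177]
[195. 141.]
[196. 150.]
[317. 141.]
[316. 150.]
```

View pics/w1.png

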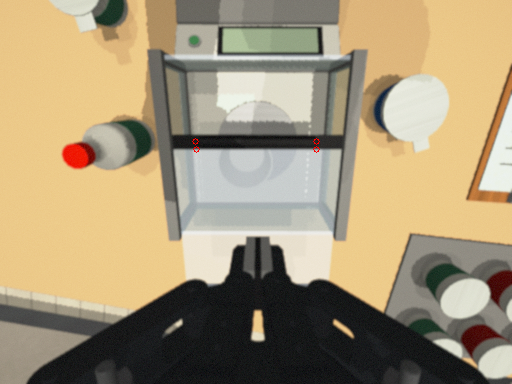

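The wrist view confirms the fit: the lip band is at rows 135–149, against predicted rows 141–150, and is centred near column 257. Nothing stands near the fingers' path, so I'll push.

Run:
```python
from fit import *
p=np.load("p.npy"); s=p[3]
def loc(): 
    d=np.array(bot.read_position())-[p[0],p[1],0]; c,n=np.cos(p[2]),np.sin(p[2]); return np.round([1e3*(c*d[0]+n*d[1]),1e3*(c*d[1]-n*d[0]),1e3*d[2]],1)
x0=-24+s+41
bot.move_linear(W(p,(x0,0,200)),speed=.15)
print(bot.move_linear(W(p,(x0,0,169)),speed=.03,until_force=3),loc())
z=loc()[2]
print(bot.move_linear(W(p,(5,0,z)),speed=.04,until_force=7),loc(),bot.read_ft_force())
print(bot.move_linear(W(p,(-25,0,z)),speed=.02,until_force=6),loc(),bot.read_ft_force(),bot.read_clock())
```

```text
False [ 92.7   0.  169.3]
False [  5.1  -0.  169.3] [1.29855182 1.00910703 0.1301016 ]
True [-15.5  -0.  169.4] [ 5.87136134  0.68493433 -3.15479308] 10.1417
```

It hit a firm stop at local x = -15.5; -13 less about 3 mm of rubber give was expected. I'll back off, check with the camera, and move above the tare key.

Run:
```python
from fit import *
import cv2
p=np.load("p.npy"); h=(p[2]+np.pi)/2; q=[0,np.cos(h),np.sin(h),0]
bot.wait(.3); print(bot.read_ft_force())
bot.move_linear(W(p,(15,0,169.4)),speed=.05)
bot.move_linear(W(p,(15,0,240)),speed=.15)
bot.move_linear(W(p,(-126,-20,240)),speed=.15)
bot.wait(.2)
print(bot.read_position(),W(p,(-126,-20,240)),bot.read_clock(),bot.read_ft_force())
R=cv2.Rodrigues(np.array([np.cos(h),np.sin(h),0])*np.pi)[0]; M=np.eye(4); M[:3,:3]=R; M[:3,3]=bot.read_position()
w=bot.camera("wrist")[:,:,::-1].copy(); c=bot.calibration("wrist"); E=np.linalg.inv(M@c["hand_eye"])
for k in("power","menu","tare","prt"):
    u=c["mtx"]@(E@np.r_[W(p,L[k]),1])[:3]; u=u[:2]/u[2]; print(k,u.round(0)); cv2.circle(w,tuple(int(v) for v in u),2,(0,0,255),1)
cv2.imwrite("pics/w2.png",w)
s=bot.camera("scene")[:,:,::-1].copy()
for y in(-55,55):
    u=proj("scene",W(p,(-28,y,183))); print(u); cv2.circle(s,tuple(int(v) for v in u),1,(0,0,255),-1)
cv2.imwrite("pics/s2.png",cv2.resize(s[110:290,150:380],None,fx=3,fy=3,interpolation=2))
```

```text
[4.59883524 1.67229833 0.1802992 ]
[0.42987754 0.06914062 0.23983015] [0.42939635 0.06897827 0.24      ] 13.1333 [-0.36653272  0.48072257  0.1288065 ]
power [333. 172.]
menu [308. 172.]
tare [257. 172.]
prt [211. 172.]
[244.13126869 167.4020685 ]
[279.22254592 143.00363788]
```

View pics/w2.png

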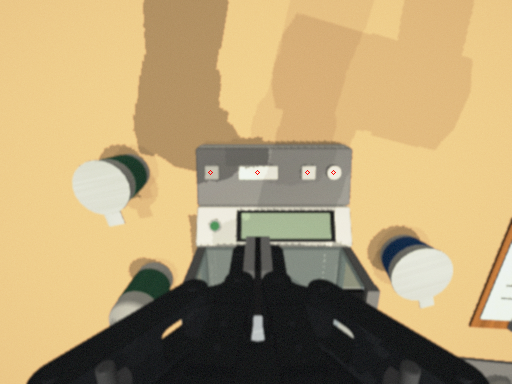

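View pics/s2.png

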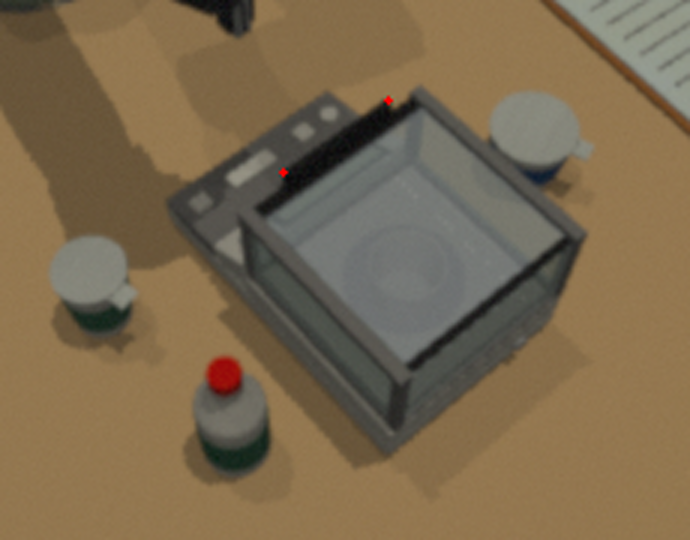

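The lid is shut: the predicted shut-lip points sit on the lip ends, at (284,172) and (389,100) in the crop. In the wrist view all four key predictions land on the keys, with tare at (257,172). Now I'll press.

Run:
```python
from fit import *
p=np.load("p.npy"); X=lambda z:W(p,(-126,-20,z))
bot.move_linear(X(120)); bot.move_linear(X(62),speed=.06); bot.wait(.2); f0=np.array(bot.read_ft_force())
for z in np.arange(61,43,-1.0):
    hit=bot.move_linear(X(z),speed=.02,until_force=6); f=np.array(bot.read_ft_force())-f0
    zz=bot.read_position()[2]*1e3
    if f[2]>.5: print(z,round(zz,1),f.round(1))
    if hit or f[2]>6.5: break
bot.wait(.2); print(bot.read_ft_force())
bot.move_linear(X(70),speed=.03); bot.wait(.3)
bot.move_linear(X(200),speed=.15); bot.wait(.2); print(bot.read_clock(),bot.read_ft_force())
```

```text
61.0 61.0 [-0.5  0.   0.5]
58.0 57.9 [0.1 0.5 0.9]
52.0 52.1 [0.1 0.2 1.7]
51.0 51.1 [0.3 0.7 2.3]
50.0 50.1 [0.2 0.8 4. ]
49.0 49.2 [0.2 1.7 4.5]
48.0 48.2 [1.9 1.3 5. ]
47.0 47.7 [-1.   1.6 12.2]
[ 0.05813828  1.6620326  11.00212323]
21.8833 [ 0.24373073  0.42872372 -0.41879409]
```

The force ramped from 1.7 to 5 N over about 4 mm and then rose steeply, so the key bottomed out, and the arm is now clear. Handing in.

```bash
python3 -c "
from cell import bot
print(bot.close_job())"
```

```text
the job is handed in; nothing more can be done
None
```

The lid is pushed shut against its stop, the tare key was pressed fully down (peak about 12 N) and let up, the arm is withdrawn clear, and the job is handed in at about 22 s; no verdict came back.

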